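Seat a mortar half-prism in the jig and lock the toggle clamp

TASK

The mortar half-prism in the aluminium jig has to be clamped for testing: push it along its channel until it sits fully home against the end stop, and then push the red clamp lever over and down past its dead point until it snaps into lock and the rubber foot holds the specimen. Work with the fingertips only: do not pinch, lift or carry anything. Leave the other things on the worktop where they are.

Things in the scene. Friction and masses are not known exactly. Their poses are not given: they have to be found in the camera images.
- jig: Aluminium clamping jig, fixed: plate 92 x 200 mm, its top 16 mm above the worktop. Origin: centre of the underside; +y runs along the channel to the end stop, z up. Guide bars 10 mm high, from y -94 to +28 mm, form a channel 43 mm wide about x = 0, open at -y. Stop 50 mm wide, 30 high. Behind it stands the toggle clamp; its raised arm reaches forward to y = -12 mm, 85 to 125 mm above the worktop.
- stop_face (a point): Middle of the end stop's face, at jig (0, 30, 31) mm; the face looks along the jig's -y.
- prism: The specimen: grey mortar half-prism, 40 x 65 x 40 mm (x, y, z), loose, 0.2 to 0.3 kg, lying in the channel with 1.5 mm play on either side, its length along the channel, 11 to 40 mm short of the stop at the start. Origin: centre of its underside. Fully home its origin is 32.5 mm in front of the stop's face (jig y = -2.5 mm). Sliding takes 1 to 3 N.
- clamp_lever (a joint): Angle of the clamp lever, rad. 0: open, red handle almost upright; grows as the handle is pushed away from the specimen (jig +y) and down. Starts at 0 to 0.2; stays where left until the foot meets the specimen at about 0.92. Then resistance rises to about 5 N at the handle's end; dead point at 1.30; beyond it snaps on to its stop at 1.45, locked. Let go between, it springs part of the way back.
- lever_hinge (a point): The lever's hinge, at jig (0, 70, 37) mm; its axis is the jig's x. The handle rises from here at (1.48 - joint value) rad above the jig's +y, in the plane x = 0: 85 degrees when open, 2 degrees when locked.
- lever_grip (a point): Point on the centre line of the red handle sleeve, 90 mm from the hinge. The sleeve is a round bar 17 mm thick, 41 to 115 mm from the hinge.
- clamp_foot: Black rubber foot, 19 mm wide, on the sprung spindle at the end of the clamp's arm, worked by the lever through a link. Origin: centre of its underside. Locked it presses on the specimen's top at about jig y = 0 with some 30 N.
- prism_b: Bystander: another such half-prism, 40 x 65 x 40 mm, loose on the worktop beside the jig. Origin: centre of the underside.
- prism_c: Bystander: a third half-prism, 40 x 65 x 40 mm, loose on the worktop beside the jig. Origin: centre of the underside.
- marker: Bystander: white marker pen with black cap, 131 mm long, 16 mm thick, lying loose in front of the jig. Origin: centre of the underside.
- tin_a: Bystander: white round sample tin with lid, 68 mm wide, 40 mm high. Origin: centre of the underside.
- weight: Bystander: small grey steel hook weight, 27 mm wide, 43 mm high, loose. Origin: centre of the underside.
Mind the look-alikes: they are no part of the job. What is shaped like the prism but brown is not meant.

How it is judged (in metres and radians):
On the way, in this order (a step that is already met when the one before it is completed fails the run):
1. the half-prism is pushed home against the end stop while the clamp is still open (y of prism in the frame of jig above -0.005 m and value of joint clamp_lever below 0.6 rad), for 0.2 s.
2. the lever is past its dead point and locked, the foot pressing on the specimen (value of joint clamp_lever above 1.38 rad and contact force between clamp_foot and prism above 12 N), for 0.2 s.
At the end, for the whole second after the job is handed in: The half-prism lies flat on the jig's plate within 2.5 mm of the end stop, at rest; the lever is locked past its dead point (joint above 1.38 rad) and stays so by itself; the rubber foot presses on the half-prism with more than 12 N (all of step 2 and y of prism in the frame of jig above -0.005 m and angle between prism's own z axis and vertical below 0.04 rad and z of prism in the frame of jig below 0.018 m and linear speed of prism below 0.01 m/s); the robot touches nothing.
It fails at once if the half-prism is lifted off the jig's plate by more than 8 mm or tipped (z of prism in the frame of jig above 0.024 m or angle between prism's own z axis and vertical above 0.25 rad).
It fails at once if another thing on the worktop is moved by more than 20 mm (distance of any of prism_b, prism_c, marker, tin_a, weight from where it was at the start of the episode above 0.02 m).
It also fails if it takes over 48 s, if anything falls off the work surface, if the arm or the gripper's body presses on something with over 40 N, if the wrist force passes 120 N, or if a joint passes its speed limit or range.

ROBOT

A 6-joint arm with a two-finger parallel gripper is mounted at the origin on a cart in front of the work surface, level with it; the furniture and walls round the work are solid. World frame = base frame: x ahead of the robot, y to its left, z up, the work surface at z = 0. Lengths are in mm, angles in rad, forces in N, time in s.
With the tool pointing down it reaches from about 275 to 725 mm from the base axis. Payload 5.6 kg.
Tool frame: the origin (TCP) lies on the mounting face of the last link; the fingertips stand 173 mm ahead of it and the grasp point (between the pads) lies 155 mm ahead of it (bot.tcp_to_grasp is the distance from the TCP to the grasp point, in mm); z points along the fingers, y is the line along which they close (so a half turn about z gives the same grasp; the last joint's range is limited). The gripper opens to 85 mm and grips with 20 to 120 N. Pads are 22 mm wide; open, the fingers measure 114 mm over their backs; the gripper's body (76 mm by 85 mm) begins 54 mm behind the grasp point. The pads swing forward as they close: fully open they stand 13 mm farther back than shut.
Start: joints at [-1.021, 0.255, 0.108, 0, -1.424, -0.285], TCP at [143.964, -530.818, 404.683] pointing down, gripper open.
Joint ranges: [-2.95, 2.95], [-1.21, 1.97], [-1.09, 1.5], [-2.87, 1.71], [-2.94, -0.07], [-3.05, 3.05]. Speed limits (rad/s): [2.57, 2.57, 3.14, 3.14, 3.14, 3.14].

INTERFACE

Orientations are given as a unit quaternion [w, x, y, z].
In Python, from cell import bot, viewer gives the robot as it stands.
- The arm moves only by the tool arm_command, never from a script. Its arguments are lists of equal length, an entry for each row: "offset": the shift along the world's x, y, z in mm, a list of three; "rotation": the turn, a rotation vector about the world's x, y, z in degrees, a list of three. A call has 1 to 12 rows; each row shifts and turns the commanded pose from where the row before left it; what a row does not reach is not made up. A row lasts 1/12 s, in which the tool goes at most 41.7 mm and 7.16 degrees, less where a joint would pass 70% of its speed; a pose out of reach is approached as far as the arm can. A call with a gripper value outside its range is refused whole. "gripper" is the finger opening in mm, from 0 to 85.4, set as the call begins (left out, the last holds). The fingers move at their own pace and stop on an object; "squeeze" is the grip in N (left out, the last holds). Time passes only in rows, so rows that do not move let the fingers close. It gives the time, the measured TCP pose, the force, the opening and the grip force at its end, in the units of the state.
- bot.get_obs(): the state, without advancing time (a new reading comes with each control period).
- viewer.camera(name): name is "side" or "top" or "wrist"; returns a dict with "color" (384x512x3 uint8, blue, green, red), "mtx" (3x3 intrinsics, pixels), "R" (3x3) and "t" (3): a world point X has camera coordinates R X + t; the wrist camera has in their place "tool_from_camera" (4x4, takes a point from camera to tool coordinates, whose origin is the TCP and whose axes are the flange's). Camera axes: x right, y down, z forward; pixel columns grow to the right and rows downward; lengths in mm; the calibration is good to about 2 mm. A picture is of the moment at which its call begins: read the wrist's pose just before it. There is no depth.
- bot.job_done(): hands the job in; it is judged then, once.
The state is a dict: "t": time; "qpos": joint angles; "dq": joint speeds; "tau": joint torques, N m; "ee_pos": TCP position; "tool_rot": TCP orientation; "force": force on the tool from outside, world axes, zero at the start; "moment": the same for the moment, N m; "gripper_width": finger opening in mm; "grip_force": force on a finger pad.
Only numpy, scipy, OpenCV 4.12 (cv2) and the standard library are available. Lean on these libraries where they do the work, as an engineer would, in place of code of your own. Each camera call takes 0.05 s, during which the arm holds its last target. There are 200 camera calls.

## Working session

There is one attempt and no reset: what is moved stays moved. The work goes in short steps, Python scripts to look and compute and a tool call to move; the robot and the scene stay as the last step left them, time stands still between calls to the robot, and variables do not carry over. Pictures are saved under pics/ and viewed, at most 10 in all, crops included, and the job is handed in when it is done.

Besides the shell and the picture viewer there is one more tool, called after "Call:" in YAML: its name, and indented under it one key for each argument. arm_command: Moves the arm, as the interface text tells. Its arguments: {"type":"object","properties":{"offset":{"type":"array"},"rotation":{"type":"array"},"gripper":{"type":"number"},"squeeze":{"type":"number"}},"required":["offset","rotation"]}

```bash
mkdir -p pics
python3 - <<'E'
from cell import bot, viewer
import cv2,numpy as np,pickle
o=bot.get_obs();print({k:np.round(v,3) for k,v in o.items()},bot.tcp_to_grasp)
d={}
for n in("side","top"):
    c=viewer.camera(n);d[n]=c;cv2.imwrite(f"pics/{n}0.png",c["color"]);print(n,np.round(-np.array(c["R"]).T@c["t"]),np.round(c["R"],2).tolist())
pickle.dump(d,open("cams.pkl","wb"))
E
```

```text
{'t': np.float64(0.0), 'qpos': array([-1.021,  0.256,  0.107, -0.   , -1.424, -0.285]), 'dq': array([ 0.001, -0.   ,  0.   , -0.001, -0.002, -0.001]), 'tau': array([ 2.0000e-03, -3.8663e+01,  2.3794e+01,  5.3650e+00, -6.0000e-03,
       -0.0000e+00]), 'ee_pos': array([ 143.949, -530.65 ,  403.803]), 'tool_rot': array([-0.   , -0.132,  0.991,  0.001]), 'force': array([ 0.258, -0.136,  0.109]), 'moment': array([-0.02 , -0.004,  0.014]), 'grip_force': np.float64(0.0), 'gripper_width': np.float64(85.576)} 154.70000000000002
side [538. 955. 459.] [[-1.0, 0.04, 0.01], [0.01, 0.43, -0.9], [-0.04, -0.9, -0.43]]
top [ 314.  178. 1105.] [[0.01, -1.0, -0.0], [-0.98, -0.01, -0.19], [0.19, 0.0, -0.98]]
```

View pics/top0.png

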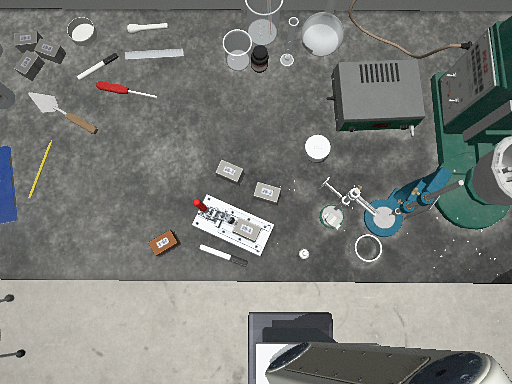

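View pics/side0.png

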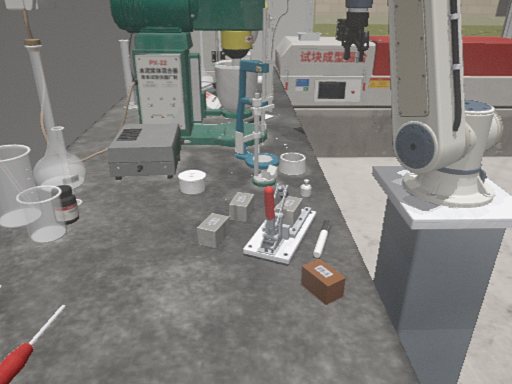

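The top view shows the jig at about (233,225) with its red lever at (199,204), the grey prism in the channel at (246,229). Look-alikes are grey prisms at (229,170) and (267,192), which are bystanders on the worktop, and a brown block at (163,242). I choose (246,229). The marker is at (222,255) and the small weight at (305,254).

```bash
cat > h.py <<'E'
import numpy as np,pickle,cv2
d=pickle.load(open("cams.pkl","rb"))
def ray(c,u,v,z):
    R=np.array(c["R"]);C=-R.T@np.array(c["t"]);r=R.T@np.linalg.inv(c["mtx"])@[u,v,1]
    return C+r*(z-C[2])/r[2]
def proj(c,X):
    p=c["mtx"]@(np.array(c["R"])@X+c["t"]);return p[:2]/p[2]
E
python3 - <<'E'
from h import *
t=d["top"];im=t["color"]
s=im[185:265,180:285];cv2.imwrite("pics/crop.png",cv2.resize(s,None,fx=7,fy=7,interpolation=cv2.INTER_CUBIC))
m=(im.min(2)>190).astype(np.uint8);m[:185]=0;m[265:]=0;m[:,:185]=0;m[:,280:]=0
m=cv2.morphologyEx(m,cv2.MORPH_CLOSE,np.ones((5,5)))
n,l,st,ce=cv2.connectedComponentsWithStats(m)
for i in range(1,n): print(st[i])
i=1+np.argmax(st[1:,4]);c=cv2.findContours((l==i).astype(np.uint8),0,2)[0][0]
P=np.array([ray(t,u,v,16)[:2] for u,v in c[:,0]],np.float32)
r=cv2.minAreaRect(P);print(r,cv2.boxPoints(r))
E
```

```text
[257 185  20  17 154]
[256 186   1   2   2]
[278 188   2   4   5]
[254 190   2   6   9]
[ 192  195   82   61 2281]
[278 194   1   2   2]
[277 197   1   2   2]
[277 243   1   1   1]
[200 245  31  15 157]
((454.0834045410156, 221.95448303222656), (198.83583068847656, 90.92115783691406), 65.98753356933594) [[372.10046  149.64003 ]
 [455.153    112.640976]
 [536.06635  294.26892 ]
 [453.0138   331.268   ]]
```

View pics/crop.png

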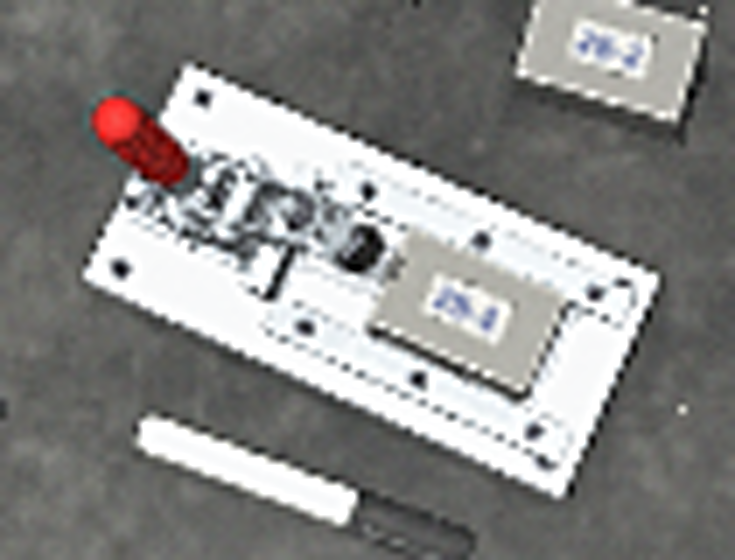

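The crop confirms the choice: the prism marked 25-1 lies in the channel between the bars. Its top corners are at about crop (410,235), (570,300), (522,395) and (368,330). The red handle end is at (115,118).

```bash
cat >> h.py <<'E'
O=np.array([454.1,222.,0]);a=np.radians(65.99);ey=np.array([np.cos(a),np.sin(a),0]);ex=np.array([ey[1],-ey[0],0]);ez=np.array([0,0,1.])
J=np.array([ex,ey,ez])
def toj(X): return J@(X-O)
def tow(x,y,z): return O+J.T@[x,y,z]
E
python3 - <<'E'
from h import *
t=d["top"];s=d["side"]
for p in [(410,235),(570,300),(522,395),(368,330)]:
    print("prism",toj(ray(t,p[0]/7+180-.43,p[1]/7+185-.43,56)).round(1))
print("tip",toj(ray(t,115/7+179.6,118/7+184.6,150)).round(1))
im=s["color"].astype(int);m=(im[...,2]>110)&(im[...,1]<60);m[:180]=0;m[235:]=0;m[:,:255]=0;m[:,285:]=0
v,u=np.nonzero(m);print("side red",u.min(),u.max(),v.min(),v.max(),u[v<v.min()+4].mean(),u[v>v.max()-4].mean())
for q in(0,.1,.2):
    th=1.48-q
    for r in(41,115):print(q,r,proj(s,tow(0,70+r*np.cos(th),37+r*np.sin(th))).round(1),proj(t,tow(0,70+r*np.cos(th),37+r*np.sin(th))).round(1))
for n,y,z in [("back",-160,250),("contact",-90,36),("home",-40,36),("lever0",50,145),("hinge",70,37),("end",165,50)]:print(n,tow(0,y,z).round())
print("ex",ex.round(3),"ey",ey.round(3))
for n,p in (("marker",(222,255)),("weight",(305,254)),("pc",(267,192)),("stand",(383,215)),("ring",(368,248))):print(n,ray(t,*p,30).round())
E
```

```text
prism [ 16.1 -10.   56. ]
prism [ 18.5 -73.1  56. ]
prism [-20.3 -71.5  56. ]
prism [-22.  -10.7  56. ]
tip [ -0.4  88.9 150. ]
side red 266 272 193 205 270.5 266.0
0 41 [270.8 218.4] [205.1 209. ]
0 115 [270.5 184. ] [199.3 202.7]
0.1 41 [270.  219.7] [203.7 208.4]
0.1 115 [268.2 187.4] [195.  200.8]
0.2 41 [269.3 221.1] [202.3 207.8]
0.2 115 [265.9 191.4] [190.9 199.1]
back [389.  76. 250.]
contact [417. 140.  36.]
home [438. 185.  36.]
lever0 [474. 268. 145.]
hinge [483. 286.  37.]
end [521. 373.  50.]
ex [ 0.913 -0.407  0.   ] ey [0.407 0.913 0.   ]
marker [372. 247.  30.]
weight [376.  33.  30.]
pc [539. 131.  30.]
stand [ 480. -174.   30.]
ring [ 393. -130.   30.]
```

Call:
arm_command:
  offset:
    - [12.5, 31.2, -4]
    - [12.5, 31.2, -4]
    - [12.5, 31.2, -4]
    - [12.5, 31.2, -4]
    - [12.5, 31.2, -4]
    - [12.5, 31.2, -4]
    - [12.5, 31.2, -4]
    - [12.5, 31.2, -4]
    - [12.5, 31.2, -4]
    - [12.5, 31.2, -4]
    - [12.5, 31.2, -4]
    - [12.5, 31.2, -4]
  rotation:
    - [0, 0, 5.64]
    - [0, 0, 5.64]
    - [0, 0, 5.64]
    - [0, 0, 5.64]
    - [0, 0, 5.64]
    - [0, 0, 5.64]
    - [0, 0, 5.64]
    - [0, 0, 5.64]
    - [0, 0, 5.64]
    - [0, 0, 0]
    - [0, 0, 0]
    - [0, 0, 0]
  gripper: 0

```text
t: 1.1
ee_pos: [293.8, -154.9, 356.4]
tool_rot: [0.0, -0.544, 0.839, 0.0]
force: [1.5, -0.1, -0.9]
gripper_width: -0.2
grip_force: 0.0
```

Call:
arm_command:
  offset:
    - [12.5, 31.2, -13]
    - [12.5, 31.2, -13]
    - [12.5, 31.2, -13]
    - [12.5, 31.2, -13]
    - [12.5, 31.2, -13]
    - [12.5, 31.2, -13]
    - [0, 0, 0]
    - [0, 0, 0]
    - [0, 0, 0]
  rotation:
    - [5.33, -2.37, 0]
    - [5.33, -2.37, 0]
    - [5.33, -2.37, 0]
    - [5.33, -2.37, 0]
    - [5.33, -2.37, 0]
    - [5.33, -2.37, 0]
    - [0, 0, 0]
    - [0, 0, 0]
    - [0, 0, 0]

```text
t: 1.85
ee_pos: [368.9, 30.4, 278.6]
tool_rot: [0.251, -0.519, 0.8, 0.164]
force: [-0.4, 0.8, -0.7]
gripper_width: -0.3
grip_force: 0.0
```

```bash
cat >> h.py <<'E'
from scipy.spatial.transform import Rotation as Ro
def tip(o):
    q=o["tool_rot"];R=Ro.from_quat([q[1],q[2],q[3],q[0]]).as_matrix()
    return toj(o["ee_pos"]+R@[0,0,173]),(J@R).round(3)
def rep(o):
    p,R=tip(o);print("t",round(float(o["t"]),2),"tip jig",p.round(1),"z",R[:,2],"y",R[:,1],"F jig",(J@o["force"]).round(1),"w",round(float(o["gripper_width"]),1),"ee",o["ee_pos"].round(1))
E
python3 - <<'E'
from h import *
from cell import bot,viewer
rep(bot.get_obs());c=viewer.camera("side");cv2.imwrite("pics/s1.png",cv2.resize(c["color"][100:292,150:406],None,fx=3,fy=3))
E
```

```text
t 1.85 tip jig [  -0.  -110.7  136.7] z [-0.001  0.572 -0.82 ] y [-1.     0.     0.001] F jig [-0.7  0.6 -0.7] w -0.3 ee [368.9  30.4 278.6]
```

View pics/s1.png

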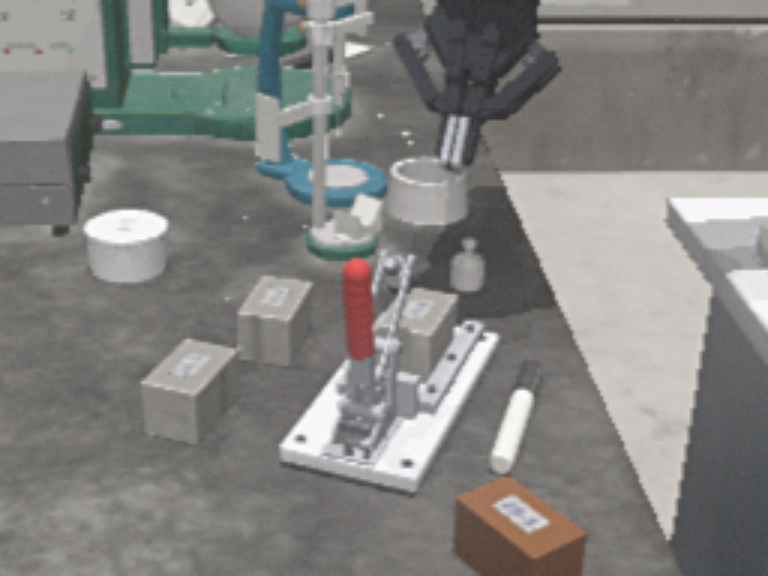

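The side crop shows the closed gripper with its tips at (455,160), above the channel axis behind the specimen. The small weight at (467,265) is clear. Now I descend, then push slowly.

Call:
arm_command:
  offset:
    - [0, 0, -15]
    - [0, 0, -20]
    - [0, 0, -20]
    - [0, 0, -20]
    - [-0.9, 0.4, -17]
    - [0, 0, -10]
    - [0, 0, 0]
    - [0, 0, 0]
    - [1.6, 3.7, 0]
    - [1.6, 3.7, 0]
    - [1.6, 3.7, 0]
    - [1.6, 3.7, 0]
  rotation:
    - [0, 0, 0]
    - [0, 0, 0]
    - [0, 0, 0]
    - [0, 0, 0]
    - [0, 0, 0]
    - [0, 0, 0]
    - [0, 0, 0]
    - [0, 0, 0]
    - [0, 0, 0]
    - [0, 0, 0]
    - [0, 0, 0]
    - [0, 0, 0]

```text
t: 2.9
ee_pos: [374.8, 46.5, 177.4]
tool_rot: [0.253, -0.519, 0.8, 0.164]
force: [-0.5, 0.2, 0.1]
gripper_width: 0.1
grip_force: 0.0
```

Call:
arm_command:
  offset:
    - [1.6, 3.7, 0]
    - [1.6, 3.7, 0]
    - [1.6, 3.7, 0]
    - [1.6, 3.7, 0]
    - [1.6, 3.7, 0]
    - [1.6, 3.7, 0]
    - [1.6, 3.7, 0]
    - [1.6, 3.7, 0]
    - [0, 0, 0]
  rotation:
    - [0, 0, 0]
    - [0, 0, 0]
    - [0, 0, 0]
    - [0, 0, 0]
    - [0, 0, 0]
    - [0, 0, 0]
    - [0, 0, 0]
    - [0, 0, 0]
    - [0, 0, 0]

```text
t: 3.65
ee_pos: [387.5, 76.3, 176.7]
tool_rot: [0.252, -0.519, 0.8, 0.164]
force: [-0.3, 0.3, 0.1]
gripper_width: -0.1
grip_force: 0.0
```

Run:
```python
from h import *
from cell import bot,viewer
rep(bot.get_obs());c=viewer.camera("side");cv2.imwrite("pics/s2.png",cv2.resize(c["color"][150:278,210:360],None,fx=4,fy=4))
```

```text
t 3.65 tip jig [ -1.6 -60.9  35. ] z [-0.001  0.574 -0.819] y [-1.     0.     0.001] F jig [-0.4  0.1  0.1] w -0.1 ee [387.5  76.3 176.7]
```

View pics/s2.png

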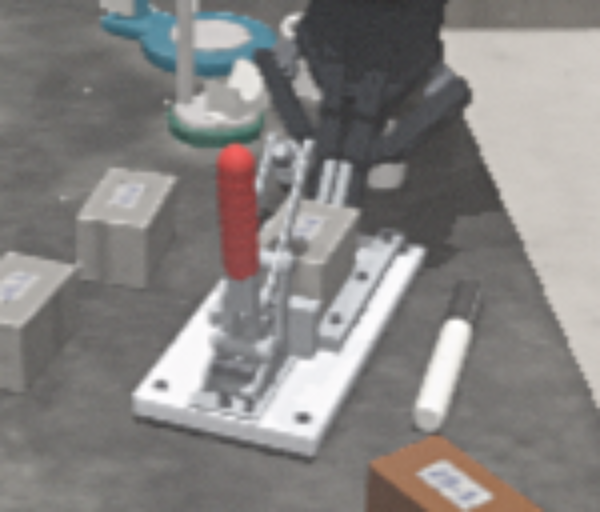

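The fingertips at (335,180) are behind the specimen at (310,240), which seems closer to the stop. Continue.

Call:
arm_command:
  offset:
    - [1.6, 3.7, 0]
    - [1.6, 3.7, 0]
    - [1.2, 2.7, 0]
    - [0, 0, 0]
  rotation:
    - [0, 0, 0]
    - [0, 0, 0]
    - [0, 0, 0]
    - [0, 0, 0]

```text
t: 4.03
ee_pos: [391.9, 86.2, 176.6]
tool_rot: [0.252, -0.519, 0.8, 0.164]
force: [0.2, 0.3, 0.4]
gripper_width: 0.2
grip_force: 0.0
```

Call:
arm_command:
  offset:
    - [0.8, 1.8, 0]
    - [0.8, 1.8, 0]
    - [0, 0, 0]
  rotation:
    - [0, 0, 0]
    - [0, 0, 0]
    - [0, 0, 0]

```text
t: 4.28
ee_pos: [393.3, 89.5, 176.7]
tool_rot: [0.252, -0.519, 0.8, 0.164]
force: [-0.6, -1.5, 0.8]
gripper_width: 0.1
grip_force: 0.2
```

Call:
arm_command:
  offset:
    - [0.8, 1.8, 0]
    - [0.8, 1.8, 0]
    - [0, 0, 0]
  rotation:
    - [0, 0, 0]
    - [0, 0, 0]
    - [0, 0, 0]

```text
t: 4.53
ee_pos: [395.0, 93.0, 176.7]
tool_rot: [0.252, -0.519, 0.8, 0.164]
force: [-0.7, -1.9, 0.6]
gripper_width: -0.6
grip_force: 0.9
```

Run:
```python
from h import *
from cell import bot,viewer
rep(bot.get_obs());c=viewer.camera("side");a=c["color"][160:260,230:330];b=viewer.camera("top")["color"][190:265,185:285]
f=lambda i:cv2.resize(i,(400,400*i.shape[0]//i.shape[1]),interpolation=cv2.INTER_CUBIC)
a,b=f(a),f(b);b=np.vstack([b,np.zeros((400-b.shape[0],400,3),np.uint8)]);cv2.imwrite("pics/s3.png",np.hstack([a,b]))
```

```text
t 4.53 tip jig [ -1.6 -42.7  34.9] z [-0.     0.573 -0.819] y [-1.     0.001  0.001] F jig [ 0.2 -2.   0.6] w -0.6 ee [395.   93.  176.7]
```

View pics/s3.png

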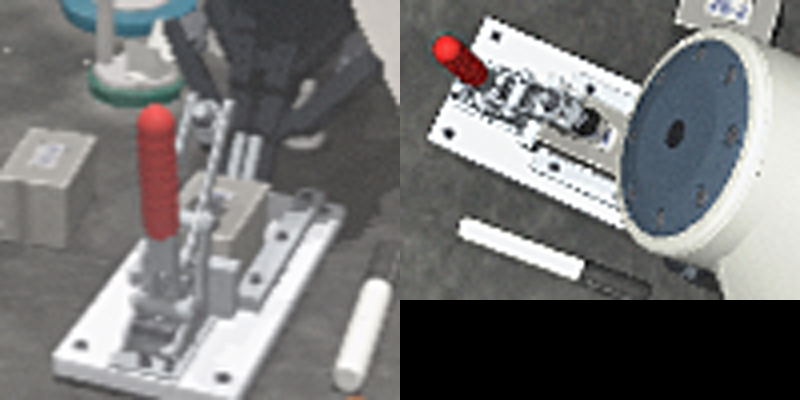

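Side crop: the specimen at (235,215) is now close to the stop at (222,285), with the tips behind it at (243,155). I keep going in small steps until the force rises.

Call:
arm_command:
  offset:
    - [0.8, 1.8, 0]
    - [0, 0, 0]
  rotation:
    - [0, 0, 0]
    - [0, 0, 0]

```text
t: 4.8
ee_pos: [395.2, 93.5, 176.6]
tool_rot: [0.251, -0.52, 0.8, 0.163]
force: [-4.7, -9.6, 7.2]
gripper_width: 0.0
grip_force: 5.9
```

Call:
arm_command:
  offset:
    - [0.8, 1.8, 0]
    - [0, 0, 0]
  rotation:
    - [0, 0, 0]
    - [0, 0, 0]

```text
t: 4.97
ee_pos: [395.5, 94.0, 176.5]
tool_rot: [0.25, -0.52, 0.8, 0.162]
force: [-8.8, -19.5, 11.6]
gripper_width: 0.1
grip_force: 10.7
```

Call:
arm_command:
  offset:
    - [0.8, 1.8, 0]
    - [0, 0, 0]
  rotation:
    - [0, 0, 0]
    - [0, 0, 0]

```text
t: 5.13
ee_pos: [395.7, 94.5, 176.6]
tool_rot: [0.25, -0.521, 0.8, 0.162]
force: [-14.6, -30.5, 22.1]
gripper_width: -0.3
grip_force: 16.7
```

Force climbs steeply with the tip at jig y ≈ -42, so the rear face is at about -35: the specimen is home. I back off, rise and go over to the lever.

Call:
arm_command:
  offset:
    - [-2, -4.6, 0]
    - [-2, -4.6, 0]
    - [-4, -9.2, 0]
    - [0, 0, 25]
    - [0, 0, 30]
    - [0, 0, 30]
    - [0, 0, 30]
    - [0, 0, 30]
    - [0, 0, 33]
    - [0, 0, 0]
  rotation:
    - [0, 0, 0]
    - [0, 0, 0]
    - [0, 0, 0]
    - [0, 0, 0]
    - [-5.33, 2.37, 0]
    - [-5.33, 2.37, 0]
    - [-5.33, 2.37, 0]
    - [-5.33, 2.37, 0]
    - [-5.33, 2.37, 0]
    - [-5.33, 2.37, 0]

```text
t: 5.97
ee_pos: [390.0, 79.9, 346.4]
tool_rot: [0.022, -0.545, 0.838, 0.013]
force: [0.6, 1.0, -0.8]
gripper_width: -0.1
grip_force: 0.0
```

Run:
```python
from h import *
from cell import bot,viewer
o=bot.get_obs();rep(o);c=viewer.camera("top");d["top1"]=c;im=c["color"]
m=((im[...,2]>130)&(im[...,1]<70)).astype(np.uint8);m[:185]=0;m[230:]=0;m[:,:185]=0;m[:,230:]=0
v,u=np.nonzero(m);print("red",u.min(),u.max(),v.min(),v.max())
print("TCP delta to tip (0,42,185):",(tow(0,42,185+173)-o["ee_pos"]).round(1))
```

```text
t 5.97 tip jig [  -0.5 -147.   173.6] z [ 0.002  0.051 -0.999] y [-1.    -0.001 -0.002] F jig [ 0.1  1.1 -0.8] w -0.1 ee [390.   79.9 346.4]
red 193 203 199 207
TCP delta to tip (0,42,185): [ 81.2 180.4  11.6]
```

Call:
arm_command:
  offset:
    - [9, 20, 2]
    - [13, 29, 2]
    - [13, 29, 0]
    - [13, 29, 0]
    - [13, 29, 0]
    - [10, 22, 0]
    - [7, 16, 0]
    - [3, 6, 0]
    - [0, 0, 0]
    - [0, 0, 0]
  rotation:
    - [0, 0, 0]
    - [0, 0, 0]
    - [0, 0, 0]
    - [0, 0, 0]
    - [0, 0, 0]
    - [0, 0, 0]
    - [0, 0, 0]
    - [0, 0, 0]
    - [0, 0, 0]
    - [0, 0, 0]

```text
t: 6.85
ee_pos: [469.4, 259.1, 342.9]
tool_rot: [0.017, -0.544, 0.838, 0.017]
force: [-0.4, -0.4, 0.0]
gripper_width: 0.5
grip_force: 0.0
```

Run:
```python
from h import *
from cell import bot,viewer
o=bot.get_obs();rep(o);c=viewer.camera("side");cv2.imwrite("pics/s4.png",cv2.resize(c["color"][130:270,210:350],None,fx=4,fy=4))
```

```text
t 6.85 tip jig [ -2.7  48.2 170.1] z [-0.009  0.047 -0.999] y [-1.    -0.     0.009] F jig [-0.2 -0.6  0. ] w 0.5 ee [469.4 259.1 342.9]
```

View pics/s4.png

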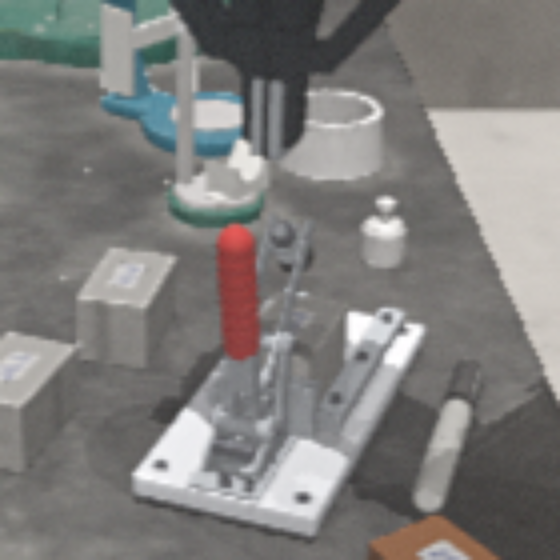

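Side crop: tips at (270,155) stand forward of and above the red handle, whose top is at (237,235). The specimen under the arm at (310,330) looks home. I lower to about z 138 and touch the handle.

Call:
arm_command:
  offset:
    - [2.3, -1, -10]
    - [0, 0, -12]
    - [0, 0, -10]
    - [0, 0, 0]
    - [2.2, 5, 0]
    - [2.2, 5, 0]
    - [2.2, 5, 0]
    - [2.2, 5, 0]
    - [0, 0, 0]
  rotation:
    - [0, 0, 0]
    - [0, 0, 0]
    - [0, 0, 0]
    - [0, 0, 0]
    - [0, 0, 0]
    - [0, 0, 0]
    - [0, 0, 0]
    - [0, 0, 0]
    - [0, 0, 0]

```text
t: 7.65
ee_pos: [481.2, 279.7, 311.8]
tool_rot: [0.018, -0.545, 0.838, 0.016]
force: [0.1, -0.3, 0.3]
gripper_width: -0.1
grip_force: 0.0
```

Run:
```python
from h import *
from cell import bot,viewer
o=bot.get_obs();rep(o)
```

```text
t 7.65 tip jig [ -0.   72.1 139. ] z [-0.007  0.048 -0.999] y [-1.    -0.001  0.007] F jig [ 0.3 -0.2  0.3] w -0.1 ee [481.2 279.7 311.8]
```

Call:
arm_command:
  offset:
    - [2.1, 4.7, -1.2]
    - [2.1, 4.7, -1.5]
    - [2.1, 4.7, -1.8]
    - [2.1, 4.7, -2]
    - [2.1, 4.7, -2.2]
    - [2.1, 4.7, -2.5]
    - [2, 4.4, -2.8]
    - [2, 4.4, -3]
    - [2, 4.4, -3.3]
    - [2, 4.4, -3.5]
    - [2, 4.4, -3.7]
    - [2, 4.4, -3.7]
  rotation:
    - [0, 0, 0]
    - [0, 0, 0]
    - [0, 0, 0]
    - [0, 0, 0]
    - [0, 0, 0]
    - [0, 0, 0]
    - [0, 0, 0]
    - [0, 0, 0]
    - [0, 0, 0]
    - [0, 0, 0]
    - [0, 0, 0]
    - [0, 0, 0]

```text
t: 8.65
ee_pos: [505.4, 333.6, 279.8]
tool_rot: [0.017, -0.544, 0.838, 0.016]
force: [-0.5, -0.9, 0.7]
gripper_width: -0.1
grip_force: 0.3
```

Run:
```python
from h import *
from cell import bot,viewer
o=bot.get_obs();rep(o);c=viewer.camera("side");cv2.imwrite("pics/s5.png",cv2.resize(c["color"][130:270,210:350],None,fx=4,fy=4))
```

```text
t 8.65 tip jig [1.000e-01 1.309e+02 1.070e+02] z [-0.008  0.047 -0.999] y [-1.    -0.     0.008] F jig [-0.1 -1.   0.7] w -0.1 ee [505.4 333.6 279.8]
```

View pics/s5.png

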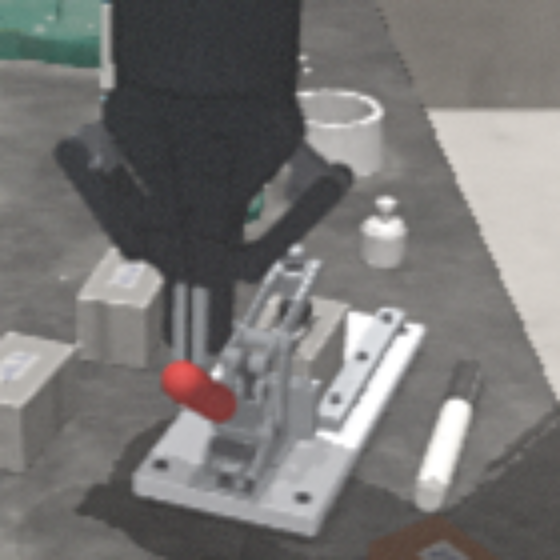

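The red handle is leaning over, with its end at (183,382), driven by the tips at (190,345). The arm is coming down. Continue along the arc.

Call:
arm_command:
  offset:
    - [1.7, 3.8, -4.3]
    - [1.6, 3.6, -4.5]
    - [1.4, 3.2, -4.7]
    - [1.3, 3, -4.8]
    - [1.2, 2.7, -4.8]
    - [1, 2.2, -4.8]
    - [0.7, 1.6, -4]
    - [0.6, 1.4, -4]
    - [0.5, 1.2, -4]
    - [0.4, 1, -4]
    - [0.3, 0.6, -3]
  rotation:
    - [0, 0, 0]
    - [0, 0, 0]
    - [0, 0, 0]
    - [0, 0, 0]
    - [0, 0, 0]
    - [0, 0, 0]
    - [0, 0, 0]
    - [0, 0, 0]
    - [0, 0, 0]
    - [0, 0, 0]
    - [0, 0, 0]

```text
t: 9.62
ee_pos: [515.9, 357.8, 232.8]
tool_rot: [0.018, -0.545, 0.838, 0.016]
force: [0.3, 0.6, 0.2]
gripper_width: 0.1
grip_force: 0.0
```

Call:
arm_command:
  offset:
    - [0.2, 0.4, -4]
    - [0, 0, -4]
    - [0, 0, -4]
    - [0, 0, -3]
    - [0, 0, 0]
  rotation:
    - [0, 0, 0]
    - [0, 0, 0]
    - [0, 0, 0]
    - [0, 0, 0]
    - [0, 0, 0]

```text
t: 10.03
ee_pos: [516.0, 358.0, 222.5]
tool_rot: [0.019, -0.545, 0.838, 0.016]
force: [-9.4, -4.6, 21.1]
gripper_width: 0.1
grip_force: 10.8
```

Run:
```python
from h import *
from cell import bot,viewer
o=bot.get_obs();rep(o);c=viewer.camera("side");cv2.imwrite("pics/s6.png",cv2.resize(c["color"][130:270,210:350],None,fx=4,fy=4))
```

```text
t 10.03 tip jig [1.000e-01 1.579e+02 4.970e+01] z [-0.006  0.049 -0.999] y [-1.    -0.002  0.006] F jig [-6.7 -8.  21.1] w 0.1 ee [516.  358.  222.5]
```

View pics/s6.png

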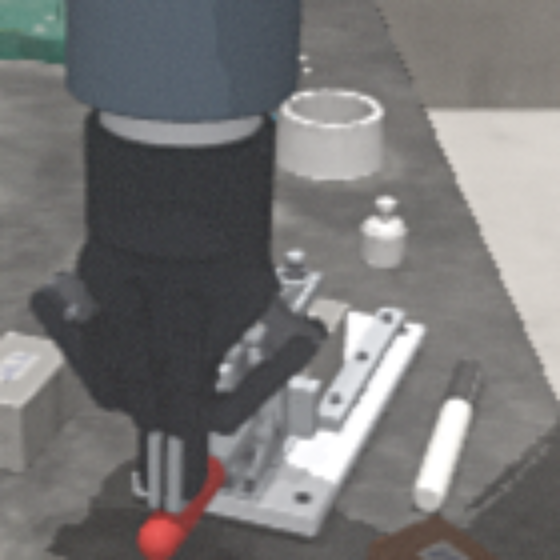

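At tip z ≈ 60 the force fell to 0 (the snap). It then rose to 21 N at z 49.7, which matches the locked handle's top (49 mm). In the picture the handle is down, its end at (160,535). I lift off.

Call:
arm_command:
  offset:
    - [0, 0, 5]
    - [0, 0, 15]
    - [0, 0, 25]
    - [0, 0, 30]
    - [0, 0, 30]
    - [0, 0, 30]
    - [-10, -20, 20]
    - [-15, -30, 0]
    - [-15, -30, 0]
    - [-20, -30, 0]
    - [-20, -30, 0]
    - [0, 0, 0]
  rotation:
    - [0, 0, 0]
    - [0, 0, 0]
    - [0, 0, 0]
    - [0, 0, 0]
    - [0, 0, 0]
    - [0, 0, 0]
    - [0, 0, 0]
    - [0, 0, 0]
    - [0, 0, 0]
    - [0, 0, 0]
    - [0, 0, 0]
    - [0, 0, 0]

```text
t: 11.08
ee_pos: [433.0, 213.7, 373.7]
tool_rot: [0.017, -0.544, 0.839, 0.016]
force: [0.3, 0.8, -0.3]
gripper_width: -0.5
grip_force: 0.0
```

Call:
arm_command:
  offset:
    - [-15, -35, 10]
    - [-15, -35, 10]
    - [-15, -35, 0]
    - [-15, -35, 0]
    - [0, 0, 0]
    - [0, 0, 0]
  rotation:
    - [0, 0, 0]
    - [0, 0, 0]
    - [0, 0, 0]
    - [0, 0, 0]
    - [0, 0, 0]
    - [0, 0, 0]

```text
t: 11.58
ee_pos: [375.4, 76.6, 393.9]
tool_rot: [0.019, -0.544, 0.839, 0.016]
force: [-0.3, 0.4, -0.2]
gripper_width: -0.0
grip_force: 0.0
```

Run:
```python
from h import *
from cell import bot,viewer
o=bot.get_obs();rep(o);c=viewer.camera("side");cv2.imwrite("pics/s7.png",cv2.resize(c["color"][150:275,215:340],None,fx=4.5,fy=4.5))
```

```text
t 11.58 tip jig [ -13.9 -156.3  221.1] z [-0.007  0.049 -0.999] y [-1.     0.002  0.007] F jig [-0.4  0.2 -0.2] w -0.0 ee [375.4  76.6 393.9]
```

View pics/s7.png

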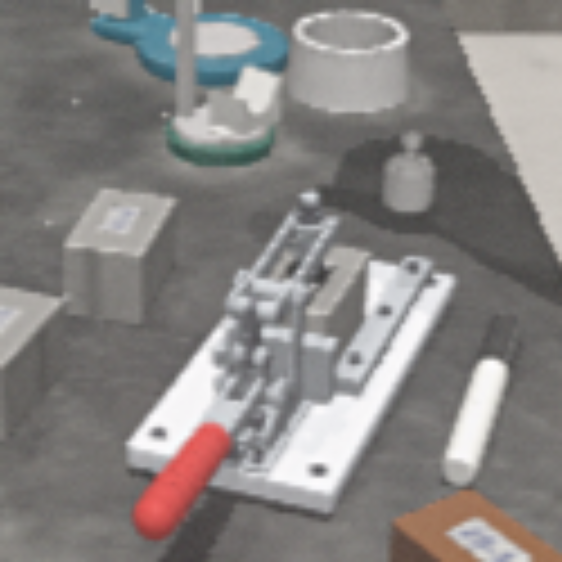

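The handle lies flat and stays down, its end at (155,515). The arm is down with the foot on the specimen at (318,270), which sits against the stop. The bystanders look untouched and the robot is clear.

```bash
python3 -c "
from cell import bot
print(bot.job_done())"
```

```text
the job is handed in; nothing more can be done
None
```

The specimen is home against the end stop, the clamp lever is snapped over and locked with the foot down on it, and the job is handed in at about 11.6 s; no verdict came back, and the lock and seating are judged from the force readings and the last picture.

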